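# Feed the wedge magazine home with a push stick

### The job

Pick up the narrow push stick from the bench and use its end to push the black wedge magazine along the press's guide channel until it is fully home against the end stop. Then lay the stick back on the bench, clear of the press and its channel. Do not touch the magazine with the fingers, and leave the broad wooden block where it is.

Things in the scene. Friction and masses are not known exactly. Their poses are not given: they have to be found in the camera images.
- press: Fixed iron hand press with open-topped steel guide channel. Origin: bench top (z 0) under the channel's middle. Channel runs along its y: open mouth y -100 mm, stop face y +100 (30 high); inner width 34 (x -17 to 17), walls 6 thick, tops 18 above bench, floor 4 above bench. Iron base from y +112, 150 wide; head and column from y +150, 305 high, lever higher. Channel within 0.2 rad of world y.
- magazine_mid (a point): Centre of the black steel wedge magazine: loose block 28 mm wide (its x), 60 long (its y, along the channel), 20 high, small wedge crests on top, about 0.18 kg. Lies on the channel floor (centre 14 mm above bench) in the mouth half and slides freely towards the stop. Fully home its centre is at y = +70 mm of the press frame.
- stick_mid (a point): Centre of the push stick: plain pale wooden slat 180 mm long (its x), 18 wide (its y), 50 high (its z), about 0.11 kg, loose, standing on its long narrow edge on the bench (centre 25 mm up). Fits the channel. Gripped from above across the 18 mm in its upper 30 mm, the fingers clear the channel walls. Either end can push.
- block_mid (a point): Centre of the broad wooden block, of the same pale wood, 180 mm long (its x), 50 mm wide (its y) and 50 mm high, loose on the bench (centre 25 mm up). Too wide for the channel; a bystander to leave alone.

How it is judged:
By the outcome, as a careful person would: the job done as asked, in the order asked, and still so for the second after the job is handed in, with the robot touching nothing.
It also fails if it takes over 48 s, if anything falls off the work surface, if the arm or the gripper's body presses on something with over 40 N, if the wrist force passes 120 N, or if a joint passes its speed limit or range.

### The arm

A 6-joint arm with a two-finger parallel gripper is mounted at the origin on the work surface. World frame = base frame: x ahead of the robot, y to its left, z up, the work surface at z = 0. Lengths are in m, angles in rad, forces in N, time in s.
With the tool pointing down it reaches from about 0.3 to 0.875 m from the base axis. Payload 6.4 kg.
Tool frame: the origin (TCP) lies between the finger pads; the fingertips stand 25 mm ahead of it and the grasp point (between the pads) lies 6 mm ahead of it; z points along the fingers, y is the line along which they close (so a half turn about z gives the same grasp; the last joint's range is limited). The gripper opens to 85 mm and grips with 20 to 120 N. Pads are 22 mm wide; open, the fingers measure 114 mm over their backs; the gripper's body (76 mm by 85 mm) begins 54 mm behind the grasp point. The pads swing forward as they close: fully open they stand 13 mm farther back than shut.
Start: joints at [1.097, 0.181, 1.607, -0, 1.354, -0.206], TCP at [0.152, 0.555, 0.234] pointing down, gripper open.
Joint ranges: [-2.99, 2.99], [-0.89, 2.07], [0.3, 2.58], [-1.14, 4.28], [0, 2.63], [-3.12, 3.12]. Speed limits (rad/s): [2.57, 2.57, 3.01, 3.14, 3.14, 3.14].

### API

Orientations are given as a unit quaternion [w, x, y, z].
In Python, from bench import ctrl gives the robot as it stands.
- The arm moves only by the tool servo_tool, never from a script. Its argument "series" is text: rows parted by semicolons, each of 7 numbers parted by spaces: the gripper command: -1 is fully open, 1 is shut, values between are in proportion, then the shift along the tool's x, y, z in m, then the turn, a rotation vector about the tool's x, y, z in degrees. A call has 1 to 12 rows; each row is the pose to reach, as a shift and turn from the pose commanded when the call began, along the tool's axes at that moment; what a row does not reach only later rows make up. A row lasts 1/12 s, in which the tool goes at most 41.7 mm and 7.16 degrees, less where a joint would pass 70% of its speed; a pose out of reach is approached as far as the arm can. A call with a gripper value outside its range is refused whole. The fingers move at their own pace and stop on an object; the grip force is fixed at half the most. Time passes only in rows, so rows that repeat a pose let the fingers close. It gives the time, the measured TCP pose, the force, the opening and the grip force at its end, in the units of the state.
- ctrl.get_obs(): the state, without advancing time (a new reading comes with each control period).
- ctrl.camera(name): name is "scene" or "top"; returns a dict with "img" (420x560x3 uint8, red, green, blue), "z_map" (420x560 float32, m along the optical axis (not along the pixel's ray), 0 where there is no reading), "fovy" (degrees; the focal length in pixels is half the picture's height over the tangent of half this angle, whatever the lens; pixels are square), "cx", "cy" (the principal point, pixels), "k1" (the pictures are not rectified: a ray, as slopes to the right and down, at radius r is drawn at 1 + k1 r^2 times it, then the intrinsics apply), "extrinsics" (4x4, takes a point from camera to world coordinates). Camera axes: x right, y down, z forward; pixel columns grow to the right and rows downward; lengths in m; the calibration is good to about 2 mm. A picture is of the moment at which its call begins.
- ctrl.hand_in(): hands the job in; it is judged then, once.
The state is a dict: "time_s": time; "q": joint angles; "dq": joint speeds; "joint_efforts": joint torques, N m; "eef_pos": TCP position; "eef_rot": TCP orientation; "wrist_force": force on the tool from outside, world axes, zero at the start; "torque": the same for the moment, N m; "opening": opening from 0.0 (shut) to 1.0 (fully open); "grasp_force": force on a finger pad.
Only numpy, scipy, OpenCV 4.12 (cv2) and the standard library are available. Lean on these libraries where they do the work, as an engineer would, in place of code of your own. Each camera call takes 0.05 s, during which the arm holds its last target. There are 200 camera calls.

## Working session

There is one attempt and no reset: what is moved stays moved. The work goes in short steps, Python scripts to look and compute and a tool call to move; the robot and the scene stay as the last step left them, time stands still between calls to the robot, and variables do not carry over. Pictures are saved under pics/ and viewed, at most 10 in all, crops included, and the job is handed in when it is done.

Besides the shell and the picture viewer there is one more tool, called by a JSON object that holds its "op" and its "data". servo_tool: Moves the arm, as the interface text tells. Its arguments: {"type":"object","properties":{"series":{"type":"string"}},"required":["series"]}

```bash
mkdir -p pics
cat > h.py <<'E'
import numpy as np, cv2, pickle
from bench import ctrl
def shot(name,save=None):
    c=ctrl.camera(name)
    if save: cv2.imwrite('pics/'+save,c['img'][:,:,::-1])
    return c
def K(c):
    f=c['img'].shape[0]/2/np.tan(np.radians(c['fovy'])/2)
    return np.array([[f,0,c['cx']],[0,f,c['cy']],[0,0,1.]])
def slopes(c,px):
    px=np.asarray(px,float).reshape(-1,1,2)
    # distortion 1+k1 r^2 
    return cv2.undistortPointsIter(px,K(c),np.array([c['k1'],0,0,0.]),None,None,(3,50,1e-10)).reshape(-1,2)
def onplane(c,px,z):
    s=slopes(c,px);T=np.array(c['extrinsics']);d=np.c_[s,np.ones(len(s))]@T[:3,:3].T
    o=T[:3,3];return o+d*((z-o[2])/d[:,2])[:,None]
def cloud(c):
    h,w=c['z_map'].shape;u,v=np.meshgrid(np.arange(w),np.arange(h))
    s=slopes(c,np.c_[u.ravel(),v.ravel()]);z=c['z_map'].ravel()
    T=np.array(c['extrinsics']);P=(np.c_[s,np.ones(len(s))]*z[:,None])@T[:3,:3].T+T[:3,3]
    P[z==0]=np.nan
    return P.reshape(h,w,3)
E
python3 - <<'E'
from h import *
o=ctrl.get_obs();print({k:np.round(v,3) for k,v in o.items()})
for n in('top','scene'):
    c=shot(n,n+'0.png');print(n,c['fovy'],c['cx'],c['cy'],c['k1'],np.round(c['extrinsics'],3).tolist())
    pickle.dump(c,open(n+'0.pkl','wb'))
E
```

```text
{'time_s': np.float64(0.0), 'q': array([ 1.097,  0.182,  1.608,  0.   ,  1.354, -0.206]), 'dq': array([ 0.   ,  0.001, -0.   ,  0.   ,  0.001,  0.001]), 'joint_efforts': array([ 0.0000e+00, -4.4486e+01, -3.5134e+01, -0.0000e+00,  9.0000e-03,
       -0.0000e+00]), 'eef_pos': array([0.152, 0.554, 0.233]), 'eef_rot': array([-0.   ,  0.133,  0.991, -0.001]), 'wrist_force': array([ 0.287, -0.198,  0.785]), 'torque': array([ 0.001, -0.001, -0.015]), 'grasp_force': np.float64(0.0), 'opening': np.float64(1.002)}
top 56.65848845632561 279.25841744048773 211.72521219296905 -0.06540875356830418 [[-0.002, -0.989, 0.15, 0.443], [-1.0, 0.006, 0.026, -0.066], [-0.027, -0.15, -0.988, 0.704], [0.0, 0.0, 0.0, 1.0]]
scene 54.35495638802679 281.5932014452159 206.48316447190584 -0.10455007057797043 [[0.737, 0.497, -0.458, 0.857], [0.675, -0.55, 0.491, -0.381], [-0.008, -0.671, -0.741, 0.547], [0.0, 0.0, 0.0, 1.0]]
```

View pics/top0.png

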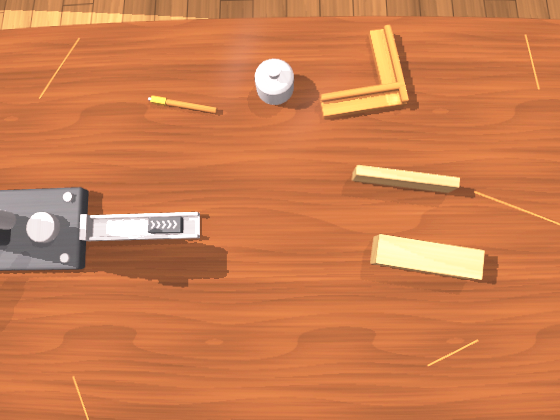

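View pics/scene0.png

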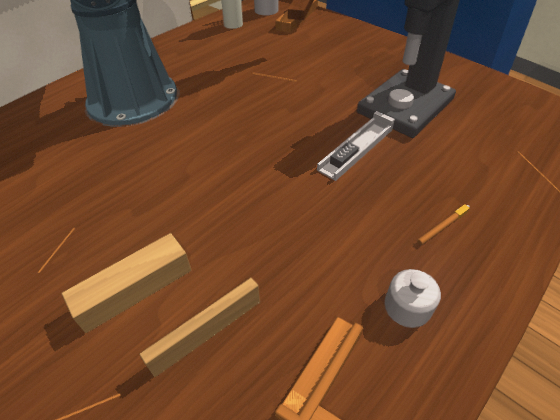

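The top view shows the stick at about (406,179), the block at (428,257), the channel from its mouth at (200,226) to (83,226), and the magazine at about (165,225). The scene view agrees: the stick is at (203,327), the block at (128,282) and the channel runs from (325,170) to (388,120).

```bash
cat >> h.py <<'E'
def rect(c,name,mask_z,roi,zp):
    """min-area rect of pixels in roi (u0,v0,u1,v1) with cloud height in mask_z, rays cast on plane zp"""
    P=cloud(c);m=np.zeros(P.shape[:2],np.uint8);u0,v0,u1,v1=roi
    z=P[v0:v1,u0:u1,2];m[v0:v1,u0:u1]=((z>mask_z[0])&(z<mask_z[1]))*255
    n,l,s,_=cv2.connectedComponentsWithStats(m);k=1+np.argmax(s[1:,4])
    cs,_=cv2.findContours((l==k).astype(np.uint8),cv2.RETR_EXTERNAL,cv2.CHAIN_APPROX_NONE)
    W=onplane(c,max(cs,key=len).reshape(-1,2),zp)[:,:2]*1000
    r=cv2.minAreaRect(W.astype(np.float32));b=cv2.boxPoints(r)
    e=max([b[1]-b[0],b[2]-b[1]],key=np.linalg.norm);a=np.degrees(np.arctan2(e[1],e[0]))%180
    print(name,'centre',np.round(r[0],1),'size',np.round(r[1],1),'long axis deg',round(a,2),'n',s[k,4])
    return r
E
python3 - <<'E'
from h import *
T=pickle.load(open('top0.pkl','rb'));S=pickle.load(open('scene0.pkl','rb'))
for n,c,R in(('top',T,dict(st=(345,155,470,200),bl=(362,225,495,290),ch=(92,205,210,248),mg=(120,205,210,248))),
             ('scn',S,dict(st=(135,270,270,380),bl=(55,230,200,335),ch=(310,112,392,185),mg=(322,130,370,172)))):
    print(n);rect(c,'stick',(.044,.058),R['st'],.05);rect(c,'block',(.044,.058),R['bl'],.05)
    rect(c,'chan',(.012,.05),R['ch'],.018)
    P=cloud(c);u0,v0,u1,v1=R['mg'];im=c['img'].astype(int)
    dark=(im[v0:v1,u0:u1].max(2)<80);
    q=P[v0:v1,u0:u1][dark];q=q[(q[:,2]>.018)&(q[:,2]<.034)];r=cv2.minAreaRect((q[:,:2]*1000).astype(np.float32));print('mag',r,np.median(q[:,2]),len(q))
    u0,v0,u1,v1=R['ch'];q=P[v0:v1,u0:u1].reshape(-1,3);q=q[(q[:,2]>.013)&(q[:,2]<.023)]*1000
    # wall tops: by y slices
    for y in range(300,560,15):
        s=q[abs(q[:,1]-y)<4]
        if len(s)>5:print(y,np.round([s[:,0].min(),s[:,0].max(),s[:,2].mean()],1),end=' ')
    print(q[:,1].min())
E
```

```text
top
stick centre [ 603.1 -270.1] size [180.2  20.4] long axis deg 81.81 n 1106
block centre [ 465.1 -300.8] size [182.1  50.7] long axis deg 80.43 n 3218
chan centre [530.  196.2] size [197.2  36.2] long axis deg 89.85 n 961
mag ((516.807861328125, 144.29371643066406), (16.656532287597656, 49.36639404296875), 30.489709854125977) 0.019250951994931653 15
97.56164086724353
scn
stick centre [ 607.3 -271.2] size [179.   22.3] long axis deg 82.63 n 1854
block centre [ 469.5 -301.7] size [179.8  55.6] long axis deg 80.52 n 3683
chan centre [524.6 217.9] size [ 72.5 251.1] long axis deg 98.75 n 1197
mag ((528.0675659179688, 153.3742218017578), (55.27437210083008, 28.223073959350586), 89.40874481201172) 0.021848047227910616 82
300 [500.3 548.   18.5] 96.85256665461684
```

```bash
python3 - <<'E'
from h import *
for n,R in(('top',(92,200,212,250)),('scene',(310,105,400,190))):
    c=pickle.load(open(n+'0.pkl','rb'));P=cloud(c)*1000
    u0,v0,u1,v1=R;q=P[v0:v1,u0:u1].reshape(-1,3);q=q[(q[:,2]>14)&(q[:,2]<22)]
    L=[];
    for y in range(105,295,10):
        s=q[abs(q[:,1]-y)<5]
        if len(s)<4: continue
        L.append((y,s[:,0].min(),s[:,0].max()))
    L=np.array(L);print(n,L.round(0).tolist())
    for k in(1,2):print(np.polyfit(L[:,0]-197,L[:,k],1))
    # bright-steel mask rays on z=18
    im=c['img'];hsv=cv2.cvtColor(im,cv2.COLOR_RGB2HSV)
    m=((hsv[...,1]<70)&(hsv[...,2]>120));vv,uu=np.nonzero(m[v0:v1,u0:u1])
    w=onplane(c,np.c_[uu+u0,vv+v0],.018)*1000;L=[]
    for y in range(105,275,10):
        s=w[abs(w[:,1]-y)<5];
        if len(s)>4:L.append((y,s[:,0].min(),s[:,0].max()))
    L=np.array(L);print('col',[np.polyfit(L[:,0]-197,L[:,k],1).round(4).tolist() for k in(1,2)],'ymin',np.sort(w[:,1])[:5].round(1))
    b=P[v0:v1,u0-60 if n=='top' else u0:u1+60].reshape(-1,3)
    s=q[(abs(q[:,0]-525)<10)]; 
    a=P.reshape(-1,3);a=a[(abs(a[:,0]-526)<10)&(a[:,2]>25)&(a[:,2]<33)&(a[:,1]>250)&(a[:,1]<330)]
    if len(a):print('stop y',a[:,1].min(),a[:,1].max(),len(a))
E
python3 - <<'E'
import cv2
a=cv2.imread('pics/top0.png')[190:260,70:215];b=cv2.imread('pics/scene0.png')[100:190,305:410]
a=cv2.resize(a,None,fx=5,fy=5);cv2.imwrite('pics/a.png',a)
E
```

```text
top [[105.0, 503.0, 548.0], [115.0, 503.0, 548.0], [125.0, 503.0, 548.0], [135.0, 503.0, 548.0], [145.0, 503.0, 548.0], [155.0, 503.0, 546.0], [165.0, 501.0, 546.0], [175.0, 501.0, 546.0], [185.0, 501.0, 546.0], [195.0, 501.0, 547.0], [205.0, 501.0, 547.0], [215.0, 500.0, 545.0], [225.0, 499.0, 545.0], [235.0, 499.0, 545.0], [245.0, 499.0, 545.0], [255.0, 499.0, 545.0], [265.0, 499.0, 545.0], [275.0, 498.0, 543.0], [285.0, 498.0, 543.0]]
[-2.97737266e-02  5.00570280e+02]
[-2.45977018e-02  5.45977094e+02]
col [[-0.0248, 499.7174], [-0.0207, 545.9731]] ymin [94.6 94.6 94.7 94.7 94.8]
stop y 297.41216237836875 329.9092214638066 202
scene [[105.0, 505.0, 551.0], [115.0, 505.0, 551.0], [125.0, 505.0, 550.0], [135.0, 504.0, 550.0], [145.0, 505.0, 550.0], [155.0, 504.0, 549.0], [165.0, 503.0, 550.0], [175.0, 503.0, 550.0], [185.0, 503.0, 549.0], [195.0, 504.0, 549.0], [205.0, 504.0, 548.0], [215.0, 502.0, 547.0], [225.0, 504.0, 547.0], [235.0, 503.0, 547.0], [245.0, 502.0, 548.0], [255.0, 501.0, 547.0], [265.0, 502.0, 547.0], [275.0, 500.0, 548.0], [285.0, 500.0, 547.0]]
[-2.42699626e-02  5.03015007e+02]
[-2.48066938e-02  5.48698340e+02]
col [[-0.0207, 503.1481], [0.0161, 551.1172]] ymin [86.  86.4 86.5 86.6 86.7]
stop y 297.1487556568385 328.6844294477833 93
```

View pics/a.png

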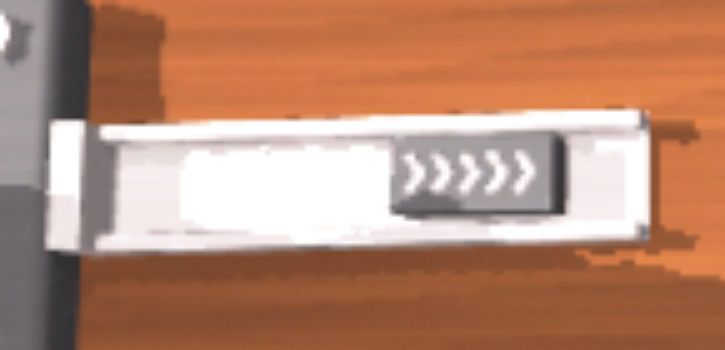

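The crop shows the magazine spanning columns 148 to 181 (original pixels), with rows of about 216 to 232. The channel centre line is x≈524.6 at y=197, with a heading of 91.4°. Next I compute the move to above the stick.

```bash
cat >> h.py <<'E'
from scipy.spatial.transform import Rotation as Ro
def plan(p,yaw):
    """shift (m) and turn (deg) in tool axes to TCP p, pointing down, tool y at world yaw deg"""
    o=ctrl.get_obs();w,x,y,z=o['eef_rot'];R=Ro.from_quat([x,y,z,w])
    a=np.radians(yaw);Y=np.array([np.cos(a),np.sin(a),0]);Z=np.array([0,0,-1.]);X=np.cross(Y,Z)
    G=Ro.from_matrix(np.c_[X,Y,Z])
    print('shift',R.inv().apply(np.array(p)-o['eef_pos']).round(4),'turn',np.degrees((R.inv()*G).as_rotvec()).round(2),'q',np.round(o['q'],2),'pos',np.round(o['eef_pos'],4),'t',o['time_s'])
E
python3 - <<'E'
from h import *
plan([.605,-.2705,.15],-7.8)
T=pickle.load(open('top0.pkl','rb'));print(onplane(T,[[148,224],[181,224]],.024))
E
```

```text
shift [-0.6552 -0.6752  0.0841] turn [-9.000e-02  5.000e-02  8.246e+01] q [ 1.1   0.18  1.61 -0.    1.35 -0.21] pos [0.1519 0.5541 0.2333] t 0.1
[[0.52566124 0.18619556 0.024     ]
 [0.52541975 0.12619482 0.024     ]]
```

{"op": "servo_tool", "data": {"series": "-1 -0.655 -0.675 0.04 0 0 82.5;-1 -0.655 -0.675 0.04 0 0 82.5;-1 -0.655 -0.675 0.04 0 0 82.5;-1 -0.655 -0.675 0.04 0 0 82.5;-1 -0.655 -0.675 0.04 0 0 82.5;-1 -0.655 -0.675 0.04 0 0 82.5;-1 -0.655 -0.675 0.04 0 0 82.5;-1 -0.655 -0.675 0.04 0 0 82.5;-1 -0.655 -0.675 0.04 0 0 82.5;-1 -0.655 -0.675 0.04 0 0 82.5;-1 -0.655 -0.675 0.04 0 0 82.5;-1 -0.655 -0.675 0.04 0 0 82.5"}}

```text
time_s: 1.1
eef_pos: [0.3931, 0.1148, 0.2128]
eef_rot: [0.0, 0.756, 0.655, 0.0]
wrist_force: [0.0, 1.0, 0.5]
opening: 0.999
grasp_force: 0.0
```

```bash
python3 -c "
from h import *
plan([.605,-.2705,.15],-7.8)"
```

```text
shift [-0.351   0.2648  0.0628] turn [ 0.02 -0.01 -0.41] q [-0.01 -0.19  2.02  0.    1.31  0.14] pos [0.3931 0.1148 0.2128] t 1.1
```

{"op": "servo_tool", "data": {"series": "-1 -0.35 0.265 0.06 0 0 0;-1 -0.35 0.265 0.06 0 0 0;-1 -0.35 0.265 0.06 0 0 0;-1 -0.35 0.265 0.06 0 0 0;-1 -0.35 0.265 0.06 0 0 0;-1 -0.35 0.265 0.06 0 0 0;-1 -0.35 0.265 0.06 0 0 0;-1 -0.35 0.265 0.06 0 0 0;-1 -0.35 0.265 0.06 0 0 0;-1 -0.35 0.265 0.06 0 0 0;-1 -0.35 0.265 0.06 0 0 0;-1 -0.35 0.265 0.06 0 0 0"}}

```text
time_s: 2.1
eef_pos: [0.6082, -0.2711, 0.1508]
eef_rot: [0.0, 0.755, 0.656, -0.0]
wrist_force: [-0.1, 0.2, -0.4]
opening: 0.996
grasp_force: 0.0
```

```bash
python3 -c "
from h import *
c=shot('top','t1.png');plan([.605,-.2705,.15],-7.8)
rect(c,'stick',(.044,.058),(345,155,470,200),.05)"
```

```text
shift [-0.0024 -0.002   0.001 ] turn [-0.1  -0.04 -0.21] q [-0.59  0.45  1.43 -0.    1.26 -0.45] pos [ 0.6073 -0.2684  0.151 ] t 2.15
stick centre [ 611.4 -212.1] size [62.7 19.6] long axis deg 82.75 n 389
```

View pics/t1.png

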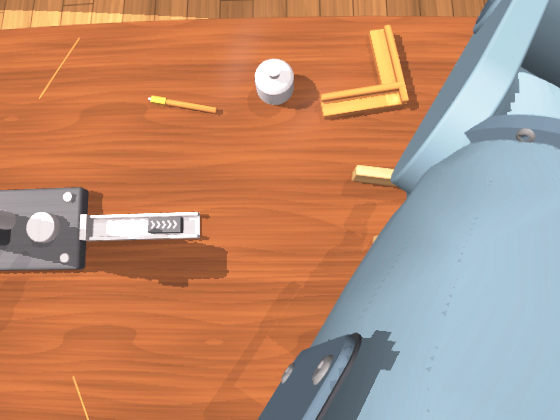

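The arm hides most of the stick; its near end shows unmoved at (372,174). Descending, then closing.

{"op": "servo_tool", "data": {"series": "-1 -0.002 -0.002 0.035 0 0 0;-1 -0.002 -0.002 0.065 0 0 0;-1 -0.002 -0.002 0.09 0 0 0;-1 -0.002 -0.002 0.104 0 0 0;-1 -0.002 -0.002 0.104 0 0 0;1 -0.002 -0.002 0.104 0 0 0;1 -0.002 -0.002 0.104 0 0 0;1 -0.002 -0.002 0.104 0 0 0;1 -0.002 -0.002 0.104 0 0 0;1 -0.002 -0.002 0.104 0 0 0;1 -0.002 -0.002 0.104 0 0 0;1 -0.002 -0.002 0.104 0 0 0"}}

```text
time_s: 3.15
eef_pos: [0.606, -0.2683, 0.0503]
eef_rot: [0.001, 0.754, 0.657, 0.0]
wrist_force: [-1.7, 0.9, 5.4]
opening: 0.174
grasp_force: 58.5
```

{"op": "servo_tool", "data": {"series": "1 0 0 -0.02 0 0 0;1 0 0 -0.05 0 0 0;1 0 0 -0.05 0 0 0;1 0 0 -0.05 0 0 0"}}

```text
time_s: 3.48
eef_pos: [0.6067, -0.2688, 0.1013]
eef_rot: [0.002, 0.754, 0.657, 0.001]
wrist_force: [-0.5, -0.6, -1.4]
opening: 0.174
grasp_force: 58.7
```

```bash
python3 -c "
from h import *
c=shot('scene','s1.png');plan([.528,.000,.10],1.45)"
```

```text
shift [ 0.255  -0.1134 -0.0009] turn [ 0.06  0.04 -9.3 ] q [-0.6   0.51  1.47 -0.    1.16 -0.46] pos [ 0.6055 -0.2681  0.0994] t 3.5333
```

View pics/s1.png

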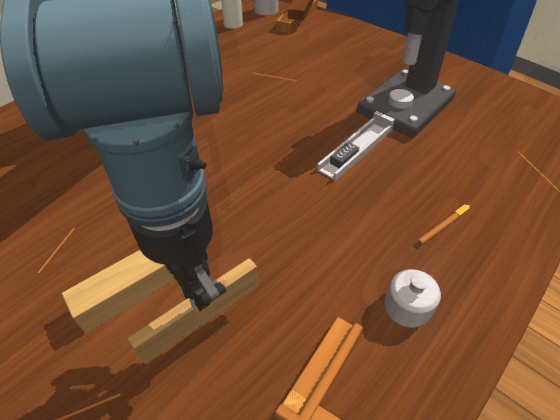

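The stick is gripped near its middle (finger at (207,293)) and is off the bench. I'll bring it in line with the channel mouth.

{"op": "servo_tool", "data": {"series": "1 0.015 -0.006 0 0 0 -0.5;1 0.045 -0.019 0 0 0 -1.6;1 0.08 -0.035 0 0 0 -2.9;1 0.115 -0.05 0 0 0 -4.1;1 0.15 -0.066 0 0 0 -5.4;1 0.18 -0.079 0 0 0 -6.5;1 0.205 -0.091 0 0 0 -7.5;1 0.225 -0.1 0 0 0 -8.3;1 0.238 -0.107 0 0 0 -9.3;1 0.243 -0.111 0 0 0 -9.3;1 0.243 -0.111 0 0 0 -9.3;1 0.243 -0.111 0 0 0 -9.3"}}

```text
time_s: 4.53
eef_pos: [0.5286, -0.0126, 0.0986]
eef_rot: [0.0, 0.698, 0.716, -0.0]
wrist_force: [0.3, -0.3, -0.6]
opening: 0.176
grasp_force: 58.7
```

```bash
cat > m.py <<'E'
from h import *
import sys
z=float(sys.argv[1])  # expected top of stick
for n in('top','scene'):
    c=shot(n,n+sys.argv[2]+'.png');P=cloud(c);hsv=cv2.cvtColor(c['img'],cv2.COLOR_RGB2HSV)
    q=P.reshape(-1,3);q=q[(abs(q[:,0]-.53)<.04)&(q[:,1]>-.13)&(q[:,1]<.3)&(q[:,2]>z-.06)&(q[:,2]<z+.008)&(hsv[...,1].ravel()>60)&(hsv[...,2].ravel()>100)]*1000
    if not len(q): print(n,'none');continue
    print(n,'n',len(q),'zmax',np.percentile(q[:,2],[1,50,90,98]).round(1),'yend',np.percentile(q[:,1],[.5,99.5]).round(1))
    t=q[q[:,2]>np.percentile(q[:,2],95)-4]
    for y in range(-120,260,20):
        s=t[abs(t[:,1]-y)<8]
        if len(s)>4:print(' ',y,s[:,0].min().round(1),s[:,0].max().round(1),s[:,2].mean().round(1))
E
python3 m.py .1 2; python3 -c "
from h import *
plan([.5295,-.01,.07],1.45)"
```

```text
top n 514 zmax [ 53.1  98.6 100.6 101.3] yend [-105.1   73.2]
  -100 521.6 539.1 99.4
  -80 521.7 539.3 99.5
  40 517.6 520.5 99.3
  60 517.5 532.3 99.6
  80 524.0 533.9 99.2
scene n 1839 zmax [ 51.2  82.6  99.1 100.1] yend [-105.9   72.6]
  -100 523.9 542.0 98.5
  -80 523.2 541.6 98.6
  -60 522.1 540.6 98.7
  -40 522.6 540.1 98.7
  -20 521.3 539.5 98.8
  20 536.2 538.5 98.0
  40 535.2 537.8 97.9
  60 533.4 537.2 98.2
shift [0.0032 0.0005 0.0289] turn [ 0.03  0.02 -0.07] q [-0.25  0.25  1.83 -0.    1.07 -0.27] pos [ 0.529  -0.0132  0.0989] t 4.6333
```

View pics/scene2.png

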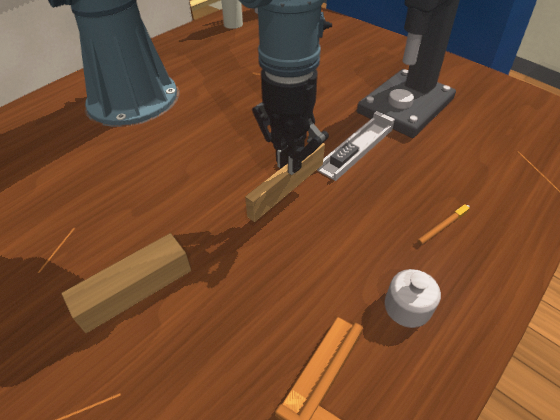

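The stick is held level, front end at y≈73 mm, about 1–2 mm left (−x) of the channel line and 0.5° off. I'll correct that and lower it in front of the mouth.

{"op": "servo_tool", "data": {"series": "1 0 0.001 0.015 0 0 0.5;1 0 0.001 0.03 0 0 0.5;1 0 0.001 0.04 0 0 0.5;1 0 0.001 0.042 0 0 0.5;1 0 0.001 0.042 0 0 0.5;1 0 0.001 0.042 0 0 0.5"}}

```text
time_s: 5.13
eef_pos: [0.5299, -0.0124, 0.0571]
eef_rot: [0.0, 0.701, 0.713, 0.0]
wrist_force: [0.4, 0.2, -0.9]
opening: 0.176
grasp_force: 58.7
```

```bash
python3 m.py .057 3;python3 -c "
from h import *
plan([.5275,.151,.0565],1.0)"
```

```text
top n 2688 zmax [-1.6  1.4 55.2 58.8] yend [-129.4  167.4]
  -100 522.0 539.0 57.8
  -80 522.0 539.2 57.7
  40 519.3 522.4 57.6
  60 519.1 533.0 58.2
  80 521.3 534.6 56.8
scene n 4067 zmax [-1.6  1.3 56.2 58.2] yend [-126.8  280. ]
  -100 524.0 542.5 57.1
  -80 523.5 541.4 57.3
  -60 523.1 541.3 57.3
  -40 523.2 541.3 57.1
  -20 522.9 541.6 57.3
shift [ 0.1633 -0.      0.0011] turn [ 0.08  0.02 -0.06] q [-0.25  0.31  1.84 -0.    0.98 -0.26] pos [ 0.5302 -0.0123  0.0577] t 5.2333
```

{"op": "servo_tool", "data": {"series": "1 0.012 0 0 0 0 0;1 0.024 0 0 0 0 0;1 0.036 0 0 0 0 0;1 0.044 0 0 0 0 0;1 0.05 0 0 0 0 0;1 0.056 -0.001 0 0 0 0;1 0.062 -0.001 0 0 0 0;1 0.068 -0.001 0 0 0 0;1 0.074 -0.001 0 0 0 0;1 0.08 -0.001 0 0 0 0;1 0.086 -0.001 0 0 0 0;1 0.092 -0.001 0 0 0 0"}}

```text
time_s: 6.23
eef_pos: [0.5269, 0.0805, 0.0568]
eef_rot: [-0.0, 0.701, 0.713, -0.0]
wrist_force: [-0.0, -1.1, -1.0]
opening: 0.175
grasp_force: 58.8
```

```bash
python3 -c "
from h import *
c=shot('top','t4.png');plan([.5275,.151,.0565],1.0)
cv2.imwrite('pics/t4c.png',cv2.resize(c['img'][180:270,70:320,::-1],None,fx=3,fy=3))"
```

```text
shift [0.0695 0.0019 0.0004] turn [-0.01 -0.04 -0.03] q [-0.07  0.32  1.84  0.    0.98 -0.09] pos [0.5268 0.0815 0.0568] t 6.2833
```

View pics/t4c.png

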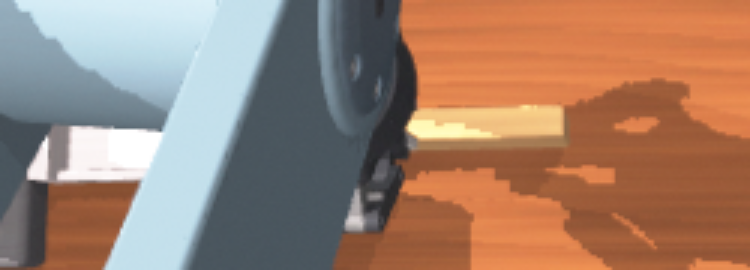

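The top view shows the arm over the channel, the stick's tail at crop (490,125) and the stop at (60,155). The wrist feels only ~1 N, so sliding is free. Continuing to the stop.

{"op": "servo_tool", "data": {"series": "1 0.006 0 0 0 0 0;1 0.012 0 0 0 0 0;1 0.018 0 0 0 0 0;1 0.024 0 0 0 0 0;1 0.03 0 0 0 0 0;1 0.036 0 0 0 0 0;1 0.042 0 0 0 0 0;1 0.048 0 0 0 0 0;1 0.053 0 0 0 0 0;1 0.058 0 0 0 0 0;1 0.062 0 0 0 0 0;1 0.064 0 0 0 0 0"}}

```text
time_s: 7.28
eef_pos: [0.5258, 0.1446, 0.0568]
eef_rot: [-0.0, 0.701, 0.713, 0.0]
wrist_force: [-0.0, -0.1, -0.9]
opening: 0.172
grasp_force: 58.8
```

{"op": "servo_tool", "data": {"series": "1 0.001 0 0 0 0 0;1 0.002 0 0 0 0 0;1 0.003 0 0 0 0 0;1 0.004 0 0 0 0 0;1 0.004 0 0 0 0 0"}}

```text
time_s: 7.7
eef_pos: [0.5258, 0.1481, 0.0568]
eef_rot: [-0.0, 0.701, 0.713, 0.0]
wrist_force: [0.2, -0.9, -0.3]
opening: 0.175
grasp_force: 58.7
```

{"op": "servo_tool", "data": {"series": "1 0.001 0 0 0 0 0;1 0.002 0 0 0 0 0;1 0.003 0 0 0 0 0;1 0.003 0 0 0 0 0"}}

```text
time_s: 8.03
eef_pos: [0.5258, 0.1511, 0.0568]
eef_rot: [-0.0, 0.701, 0.713, 0.0]
wrist_force: [-0.4, -1.3, -1.1]
opening: 0.173
grasp_force: 58.8
```

{"op": "servo_tool", "data": {"series": "1 0.001 0 0 0 0 0;1 0.002 0 0 0 0 0;1 0.002 0 0 0 0 0;1 0.002 0 0 0 0 0"}}

```text
time_s: 8.37
eef_pos: [0.5263, 0.1515, 0.0573]
eef_rot: [0.001, 0.701, 0.713, -0.001]
wrist_force: [-0.9, -7.6, 3.0]
opening: 0.173
grasp_force: 59.2
```

{"op": "servo_tool", "data": {"series": "1 0.001 0 0 0 0 0;1 0.0015 0 0 0 0 0;1 0.0015 0 0 0 0 0;1 0.0015 0 0 0 0 0"}}

```text
time_s: 8.7
eef_pos: [0.5265, 0.1518, 0.0576]
eef_rot: [0.002, 0.701, 0.713, -0.001]
wrist_force: [-1.0, -13.3, 4.4]
opening: 0.175
grasp_force: 59.5
```

{"op": "servo_tool", "data": {"series": "1 -0.004 0 0 0 0 0;1 -0.015 0 0 0 0 0;1 -0.035 0 0 0 0 0;1 -0.06 0 0 0 0 0;1 -0.09 0 0 0 0 0;1 -0.12 0 0 0 0 0;1 -0.15 0 0 0 0 0;1 -0.18 0 0 0 0 0;1 -0.2 0 0 0 0 0;1 -0.21 0 -0.02 0 0 0;1 -0.21 0 -0.04 0 0 0;1 -0.21 0 -0.04 0 0 0"}}

```text
time_s: 9.7
eef_pos: [0.5315, -0.0574, 0.1003]
eef_rot: [0.003, 0.702, 0.712, 0.002]
wrist_force: [1.5, -0.3, -0.5]
opening: 0.173
grasp_force: 58.8
```

```bash
python3 m.py .1 5;python3 - <<'E'
from h import *
plan([.605,-.2705,.1],-7.8)
import cv2
a=cv2.imread('pics/scene5.png')[90:200,290:420];b=cv2.imread('pics/top5.png')[180:270,60:220]
a=cv2.resize(a,(520,440));b=cv2.resize(b,None,fx=4,fy=4)[:440,:]
b=cv2.resize(cv2.imread('pics/top5.png')[190:260,70:215],(280,140))
o=np.zeros((440,800,3),np.uint8);o[:,:520]=a;o[:140,520:]=b;cv2.imwrite('pics/c5.png',o)
E
```

```text
top n 432 zmax [ 55.1 100.6 102.2 103. ] yend [-109.7   27.4]
  -100 523.0 532.2 101.2
  -20 521.8 528.2 101.2
  0 521.7 537.9 101.2
  20 520.4 538.0 101.1
scene n 1686 zmax [51.3 81.6 99.  99.8] yend [-129.3   29.1]
  -120 523.8 542.6 98.6
  -100 523.4 541.8 98.5
  -80 523.4 542.0 98.5
  -60 517.6 540.9 99.6
  -20 537.8 540.6 98.0
  0 536.7 540.0 98.0
  20 533.9 539.8 98.3
shift [-0.2158  0.072  -0.0026] turn [0.09 0.   8.73] q [-0.33  0.25  1.82  0.    1.06 -0.34] pos [ 0.5296 -0.0559  0.0973] t 9.8
```

View pics/c5.png

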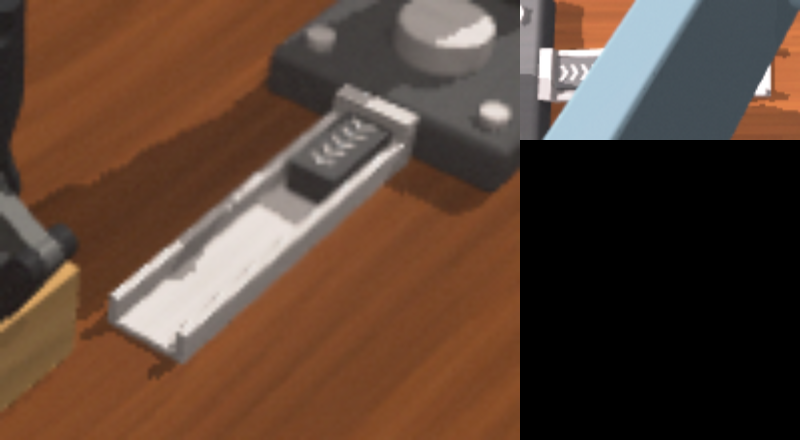

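The scene crop shows the magazine (crop (340,155)) touching the stop plate, and the stick clear of the mouth. I'll carry the stick back to its old place.

{"op": "servo_tool", "data": {"series": "1 -0.015 0.005 0 0 0 0.5;1 -0.045 0.015 0 0 0 1.8;1 -0.08 0.027 0 0 0 3.2;1 -0.115 0.038 0 0 0 4.6;1 -0.15 0.05 0 0 0 6;1 -0.18 0.06 0 0 0 7.3;1 -0.203 0.068 0 0 0 8.3;1 -0.213 0.071 0 0 0 8.7;1 -0.216 0.072 0 0 0 8.7;1 -0.216 0.072 0 0 0 8.7;1 -0.216 0.072 0 0 0 8.7;1 -0.216 0.072 0 0 0 8.7"}}

```text
time_s: 10.8
eef_pos: [0.6043, -0.2684, 0.0963]
eef_rot: [-0.001, 0.753, 0.658, -0.0]
wrist_force: [-0.1, -0.2, -0.3]
opening: 0.175
grasp_force: 58.8
```

```bash
python3 -c "
from h import *
plan([.605,-.2705,.0515],-7.8);c=shot('scene','s6.png');rect(c,'stick',(.09,.107),(110,230,290,380),.1)"
```

```text
shift [-0.002   0.001   0.0448] turn [-0.08 -0.05  0.15] q [-0.6   0.51  1.47  0.    1.16 -0.46] pos [ 0.6043 -0.2684  0.0963] t 10.8
stick centre [ 602.  -310.7] size [100.   34.5] long axis deg 83.83 n 1116
```

{"op": "servo_tool", "data": {"series": "1 0 0 0.015 0 0 0;1 0 0 0.03 0 0 0;1 0 0 0.038 0 0 0;1 0 0 0.042 0 0 0;1 0 0 0.044 0 0 0;1 0 0 0.044 0 0 0"}}

```text
time_s: 11.35
eef_pos: [0.6045, -0.2699, 0.0522]
eef_rot: [-0.001, 0.753, 0.658, -0.0]
wrist_force: [0.3, 0.2, -0.6]
opening: 0.173
grasp_force: 58.8
```

{"op": "servo_tool", "data": {"series": "1 0 0 0.001 0 0 0;1 0 0 0.002 0 0 0;1 0 0 0.003 0 0 0;1 0 0 0.003 0 0 0"}}

```text
time_s: 11.68
eef_pos: [0.6051, -0.2705, 0.0504]
eef_rot: [0.001, 0.753, 0.658, 0.0]
wrist_force: [0.6, -0.5, 0.2]
opening: 0.173
grasp_force: 59.0
```

{"op": "servo_tool", "data": {"series": "0.4 0 0 0 0 0 0;0.2 0 0 0 0 0 0;-0.2 0 0 0 0 0 0;-0.6 0 0 0 0 0 0;-1 0 0 0 0 0 0;-1 0 0 0 0 0 0;-1 0 0 0 0 0 0;-1 0 0 0 0 0 0;-1 0 0 -0.02 0 0 0;-1 0 0 -0.05 0 0 0;-1 0 0 -0.09 0 0 0;-1 0 0 -0.13 0 0 0"}}

```text
time_s: 12.68
eef_pos: [0.6039, -0.2696, 0.1801]
eef_rot: [-0.001, 0.753, 0.658, -0.0]
wrist_force: [0.1, -0.4, 0.2]
opening: 0.999
grasp_force: 0.0
```

{"op": "servo_tool", "data": {"series": "-1 0.03 0.03 -0.03 0 0 0;-1 0.06 0.06 -0.05 0 0 0;-1 0.09 0.09 -0.05 0 0 0;-1 0.12 0.12 -0.05 0 0 0;-1 0.14 0.14 -0.05 0 0 0;-1 0.14 0.14 -0.05 0 0 0;-1 0.14 0.14 -0.05 0 0 0;-1 0.14 0.14 -0.05 0 0 0"}}

```text
time_s: 13.35
eef_pos: [0.7621, -0.1501, 0.229]
eef_rot: [-0.0, 0.753, 0.658, -0.001]
wrist_force: [-0.3, -0.9, -0.5]
opening: 1.001
grasp_force: 0.0
```

```bash
python3 -c "
from h import *
c=shot('scene','s7.png');rect(c,'stick',(.044,.058),(135,270,270,380),.05);rect(c,'block',(.044,.058),(55,230,200,335),.05);print(ctrl.get_obs()['time_s'])"
```

```text
stick centre [ 606.4 -273.6] size [179.4  22.3] long axis deg 82.5 n 1855
block centre [ 469.7 -301.8] size [179.8  55.9] long axis deg 80.52 n 3676
13.4
```

View pics/s7.png

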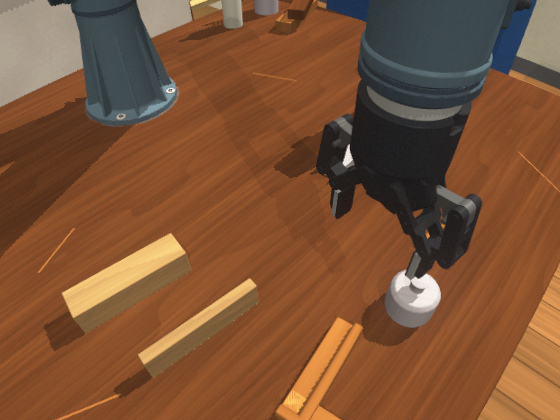

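The stick stands on the bench at (200,328), the block is unmoved at (128,282), and the gripper is high and clear of everything. Handing in.

```bash
python3 -c "
from bench import ctrl
print(ctrl.hand_in())"
```

```text
the job is handed in; nothing more can be done
None
```

The magazine is fully home against the stop, the stick is back on the bench clear of the press, and the block was left where it was; I handed the job in at about 13.4 s.

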